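# Sort the stripped car parts into their trays

## Robot

A 7-joint arm with a two-finger parallel gripper is mounted at the origin on the work surface; the furniture and walls round the work are solid. World frame = base frame: x ahead of the robot, y to its left, z up, the work surface at z = 0. Lengths are in m, angles in rad, forces in N, time in s.
With the tool pointing down it reaches from about 0.425 to 0.8 m from the base axis. Payload 8.3 kg.
Tool frame: the origin (TCP) lies between the finger pads; the fingertips stand env.nose_length ahead of it and the grasp point (between the pads) is the TCP (env.nose_length is the distance from the TCP to the fingertips, in m); z points along the fingers, y is the line along which they close (so a half turn about z gives the same grasp; the last joint's range is limited). The gripper opens to 85 mm and grips with 20 to 120 N. Pads are 22 mm wide; open, the fingers measure 114 mm over their backs; the gripper's body (76 mm by 85 mm) begins 54 mm behind the grasp point. The pads swing forward as they close: fully open they stand 13 mm farther back than shut.
Start: joints at [1.097, 0.383, 0.016, 1.37, -0.006, 1.388, -0.046], TCP at [0.25, -0.573, 0.25] pointing down, gripper open.
Joint ranges: [-2.95, 2.95], [-0.25, 2.06], [-1.52, 1.56], [0.18, 2.33], [-1.44, 4.58], [0.02, 2.06], [-3.01, 3.01]. Speed limits (rad/s): [2.39, 2.39, 3.01, 3.01, 3.14, 3.14, 3.14].

## Interface

Orientations are given as a rotation vector (axis times angle).
In Python, from cell import read_state, optics, ticket, env gives the robot as it stands.
- The arm moves only by the tool send_rows, never from a script. Its arguments are lists of equal length, an entry for each row: "offset": the shift along the tool's x, y, z each as a share of 0.2 m, from -1 to 1, a list of three; "turn": the turn, a rotation vector about the tool's x, y, z each as a share of 90 degrees, from -1 to 1, a list of three. In form: {"offset": [[tx, ty, tz], ...], "turn": [[rx, ry, rz], ...]}. A call has 1 to 20 rows; each row is the pose to reach, as a shift and turn from the pose commanded when the call began, along the tool's axes at that moment; what a row does not reach only later rows make up. A row lasts 1/12 s, in which the tool goes at most 41.7 mm and 7.16 degrees, less where a joint would pass 70% of its speed; a pose out of reach is approached as far as the arm can. A call with a number of a shift or a turn outside -1 to 1 is refused whole. A call with a gripper value outside its range is refused whole. "fingers" is the opening, from 0 (shut) to 1 (fully open), set as the call begins (left out, the last holds). The fingers move at their own pace and stop on an object; "newtons" is the grip in N (left out, the last holds). Time passes only in rows, so rows that repeat a pose let the fingers close. It gives the time, the measured TCP pose, the force, the opening and the grip force at its end, in the units of the state.
- read_state(): the state, without advancing time (a new reading comes with each control period).
- optics.camera(name): name is "scene" or "top" or "wrist"; returns a dict with "pixels" (420x560x3 uint8, red, green, blue), "range_z" (420x560 float32, m along the optical axis (not along the pixel's ray), 0 where there is no reading), "intrinsics" (3x3 intrinsics, pixels), "R" (3x3) and "t" (3): a world point X has camera coordinates R X + t. Camera axes: x right, y down, z forward; pixel columns grow to the right and rows downward; lengths in m; the calibration is good to about 2 mm. The wrist camera is an equidistant fisheye: a pixel r from the principal point sees the ray r / f radians off the axis. A picture is of the moment at which its call begins.
- ticket.hand_in(): hands the job in; it is judged then, once.
The state is a dict: "time": time; "joint_pos": joint angles; "qd": joint speeds; "joint_torque": joint torques, N m; "position": TCP position; "tool_rot": TCP orientation; "ft_force": force on the tool from outside, world axes, zero at the start; "ft_torque": the same for the moment, N m; "gripper_width": finger opening in m; "grip_force": force on a finger pad.
Only numpy, scipy, OpenCV 4.12 (cv2) and the standard library are available. Lean on these libraries where they do the work, as an engineer would, in place of code of your own. Each camera call takes 0.05 s, during which the arm holds its last target. There are 200 camera calls.

## Task

Sort the loose car parts into the trays made for them: lay the two spark plugs in the two long bays, one in each, stand the two relays upright on their pins in the two square bays, one in each, and set the heater knob, right way up, in the D-shaped bay, turned so that its flat side meets the flat of the bay. Each part should sit right down on the floor of its bay; leave the fuse box and the code reader where they are.

Things in the scene. Friction and masses are not known exactly. Their poses are not given: they have to be found in the camera images.
- plug_a: used spark plug, pale grey, lying on its side; 73 mm long along its y axis, 20 mm wide at the hexagon and 20 mm high; origin at the centre of its underside, z up as it lies. One of two alike; it fits either plug bay, either end first
- plug_b: used spark plug, pale grey, lying on its side; 73 mm long along its y axis, 20 mm wide at the hexagon and 20 mm high; origin at the centre of its underside, z up as it lies. The other of two alike; it fits either plug bay, either end first
- relay_a: black cube-shaped relay with a white label on one side, standing upright on four 8 mm pins; 30 x 30 mm (x, y), top at 37 mm, the square body begins 8 mm above its foot; origin at the centre of its foot, z up. One of two alike; it fits either square bay
- relay_b: black cube-shaped relay with a white label on one side, standing upright on four 8 mm pins; 30 x 30 mm (x, y), top at 37 mm, the square body begins 8 mm above its foot; origin at the centre of its foot, z up. The other of two alike; it fits either square bay
- knob: heater-control knob, D-shaped from above: bare aluminium skirt 46 mm in diameter and 9 mm high with one flat side, the flat 13 mm from the centre on its +x side; black hub 30 to 34 mm in diameter up to 16 mm; on top a black grip bar 12 mm wide (y), 34 mm long (x), from 16 to 33 mm high, with a white line on its top on the flat's side. Origin at the centre of the round, on the underside; z up
- plug_tray: fixed white tray with two long parallel bays, 86 x 94 mm outside (x, y). The bays run along its y, each 32 mm wide and 86 mm long, centred at x = -23.5 and +23.5 mm, y = 0; bay floor (dark rubber) at 6 mm, top of the walls at 13 mm, 15 mm rib between. Origin at the centre of the underside, z up
- relay_tray: fixed white tray with two square bays, 52 x 104 mm outside (x, y). Bays 44 x 44 mm, centred at x = 0, y = -26 and +26 mm; bay floor (dark rubber) at 6 mm, top of the walls at 13 mm. Origin at the centre of the underside, z up
- knob_tray: fixed white square tray, 68 x 68 mm, with one D-shaped bay: radius 27 mm about the tray's centre, with the flat wall 17 mm from the centre on its +x side; bay floor (dark rubber) at 6 mm, top of the walls at 13 mm. The knob goes down only with its flat to this flat wall (knob x along tray x, within about 20 degrees). Origin at the centre of the underside, z up
- fuse_box: bystander: closed pale box, 50 x 80 x 23 mm (x, y, z), loose, beside the work on the left; origin at the centre of its underside
- code_reader: bystander: small blue plug-in code reader with a black end, 30 x 61 x 22 mm (x, y, z), loose, beside the work on the right; origin at the centre of its underside

How it is judged:
By the outcome, as a careful person would: the job done as asked, in the order asked, and still so for the second after the job is handed in, with the robot touching nothing.
It also fails if it takes over 96 s, if anything falls off the work surface, if the arm or the gripper's body presses on something with over 40 N, if the wrist force passes 120 N, or if a joint passes its speed limit or range.

## Working session

There is one attempt and no reset: what is moved stays moved. The work goes in short steps, Python scripts to look and compute and a tool call to move; the robot and the scene stay as the last step left them, time stands still between calls to the robot, and variables do not carry over. Pictures are saved under pics/ and viewed, at most 14 in all, crops included, and the job is handed in when it is done.

Besides the shell and the picture viewer there is one more tool, called in YAML: its name, and indented under it one key for each argument. send_rows: Moves the arm, as the interface text tells. Its arguments: {"type":"object","properties":{"offset":{"type":"array","items":{"type":"array","items":{"type":"number","minimum":-1,"maximum":1}}},"turn":{"type":"array","items":{"type":"array","items":{"type":"number","minimum":-1,"maximum":1}}},"fingers":{"type":"number"},"newtons":{"type":"number"}},"required":["offset","turn"]}

```bash
ls; mkdir -p pics
python3 - <<'E'
from cell import read_state, optics, env
import cv2,numpy as np
print(env.nose_length, read_state())
for n in ("top","scene"):
    c=optics.camera(n); np.savez("/tmp/%s.npz"%n,**c)
    cv2.imwrite(f"pics/{n}0.png",c["pixels"][:,:,::-1]); print(n,c["intrinsics"],c["R"],c["t"], -c["R"].T@c["t"])
E
```

```text
pics
0.019 {'time': 0.0, 'joint_pos': array([ 1.09710716,  0.38425262,  0.01632841,  1.37113879, -0.00627416,
        1.3881979 , -0.04648602]), 'qd': array([ 0.0012366 , -0.00108009, -0.00038147,  0.00120244, -0.00146247,
        0.00042784,  0.00033841]), 'joint_torque': array([ 9.49968398e-05, -6.27595854e+01,  8.43380168e-01, -3.71829879e+01,
        1.61053624e-02,  1.42133966e-02, -3.02393332e-06]), 'position': array([ 0.24944995, -0.57256138,  0.24927642]), 'tool_rot': array([-3.07366099e+00, -6.40543572e-01,  6.90599334e-04]), 'ft_force': array([ 0.81016846,  0.359322  , -0.34562301]), 'ft_torque': array([-0.03443648, -0.01796326, -0.0614411 ]), 'grip_force': 0.0, 'gripper_width': 0.08572518719764409}
top [[476.24328231   0.         281.69439891]
 [  0.         476.24328231 212.49487302]
 [  0.           0.           1.        ]] [[-0.02580194 -0.99960136 -0.01146204]
 [-0.99603706  0.02668279 -0.08484227]
 [ 0.08511428  0.00922752 -0.99632847]] [0.02803448 0.44061746 1.27015545] [0.33148629 0.00454601 1.30319635]
scene [[516.01709964   0.         278.5771138 ]
 [  0.         516.01709964 207.51557507]
 [  0.           0.           1.        ]] [[-0.87057443 -0.49196509  0.00839643]
 [-0.26737044  0.45867177 -0.84742743]
 [ 0.41305351 -0.73999361 -0.53084484]] [0.42414985 0.15776207 0.93861154] [0.02373814 0.83087246 0.62838766]
```

View pics/top0.png

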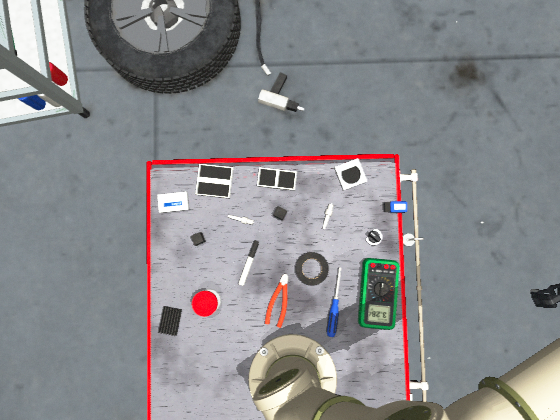

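View pics/scene0.png

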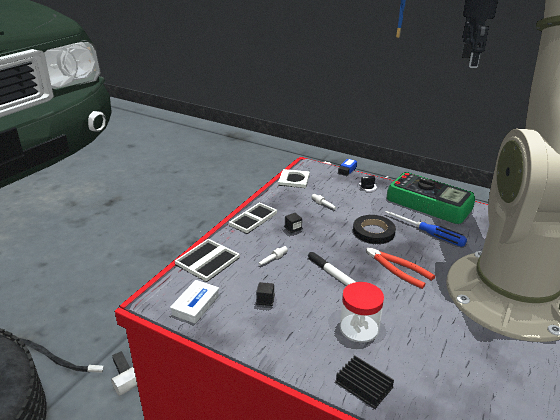

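The top view shows the plug tray at (214,180), the relay tray at (277,178) and the knob tray at (350,174). The relays are at (198,239) and (279,213), the plugs at (241,219) and (328,215), the knob at (374,237). The bystanders are at (173,202) and (395,207).

```bash
cat > h.py <<'E'
import numpy as np, cv2
from scipy.spatial.transform import Rotation as Ro
def rays(c,uv,fish=False):
    uv=np.atleast_2d(np.asarray(uv,float)); K=c["intrinsics"]
    x=(uv-[K[0,2],K[1,2]])/[K[0,0],K[1,1]]
    if fish:
        r=np.linalg.norm(x,axis=1,keepdims=True)+1e-12
        d=np.hstack([x/r*np.sin(r),np.cos(r)])
    else: d=np.hstack([x,np.ones((len(x),1))])
    return d@c["R"], -c["R"].T@c["t"]
def onplane(c,uv,z,fish=False):
    d,o=rays(c,uv,fish); return o+d*((z-o[2])/d[:,2])[:,None]
def project(c,X,fish=False):
    p=np.atleast_2d(X)@c["R"].T+c["t"]; K=c["intrinsics"]
    if fish:
        r=np.linalg.norm(p[:,:2],axis=1); x=p[:,:2]/(r[:,None]+1e-12)*np.arctan2(r,p[:,2])[:,None]
    else: x=p[:,:2]/p[:,2:]
    return x*[K[0,0],K[1,1]]+[K[0,2],K[1,2]]
def blobs(c,mask,z,fish=False,amin=20):
    out=[]
    for k in cv2.findContours(mask.astype(np.uint8),cv2.RETR_EXTERNAL,cv2.CHAIN_APPROX_NONE)[0]:
        if cv2.contourArea(k)<amin: continue
        P=onplane(c,k[:,0],z,fish)[:,:2]
        (cx,cy),(w,h),a=cv2.minAreaRect((P*1000).astype(np.float32))
        u,v=k[:,0].mean(0); out.append((round(u),round(v),round(cx,1),round(cy,1),round(w,1),round(h,1),round(a,1)))
    return out
def move(st,target,yaw):
    """offset/turn shares from measured TCP to world target, tool down with tool y at angle yaw(deg) in world"""
    R0=Ro.from_rotvec(st["tool_rot"]); y=np.radians(yaw)
    Y=np.array([np.cos(y),np.sin(y),0]); Z=np.array([0,0,-1.]); X=np.cross(Y,Z)
    best=None
    for s in (1,-1):
        R1=Ro.from_matrix(np.c_[X*s,Y*s,Z]); t=(R0.inv()*R1).as_rotvec()
        if best is None or np.linalg.norm(t)<np.linalg.norm(best): best=t
    o=R0.inv().apply(np.asarray(target)-st["position"])
    return np.round(o/0.2,3), np.round(np.degrees(best)/90,3)
E
python3 - <<'E'
from h import *
c=dict(np.load("/tmp/top.npz")); px=c["pixels"]; hsv=cv2.cvtColor(px,cv2.COLOR_RGB2HSV)
V=hsv[:,:,2];S=hsv[:,:,1]
roi=np.zeros(V.shape,bool); roi[160:260,152:412]=1
print("white",*blobs(c,(V>215)&(S<40)&roi,0.013),sep="\n")
print("dark",*blobs(c,(V<75)&roi,0.03),sep="\n")
# height map
vv,uu=np.mgrid[0:420,0:560]; d,o=rays(c,np.c_[uu.ravel(),vv.ravel()]); Z=(o+d*c["range_z"].reshape(-1,1))
for n,(u,v) in dict(plugA=(241,219),plugB=(328,215),rA=(198,239),rB=(279,213),knob=(374,237),rail=(417,280),clamp=(410,239),table=(300,240),tray=(213,181),edge=(270,159)).items(): print(n,np.round(Z.reshape(420,560,3)[v,u],3))
big=cv2.resize(px[155:265,150:420],None,fx=2.96,fy=2.96,interpolation=cv2.INTER_CUBIC); cv2.imwrite("pics/top_crop.png",big[:,:,::-1])
E
```

```text
white
(408, 239, 359.7, -319.6, 21.5, 29.9, 87.3)
(375, 238, 367.7, -233.4, 33.5, 44.3, 46.9)
(240, 219, 428.2, 129.0, 70.6, 14.6, 67.9)
(399, 206, 449.5, -302.3, 27.3, 13.6, 88.5)
(328, 215, 430.3, -107.6, 15.4, 72.5, 69.7)
(172, 202, 479.7, 314.7, 50.2, 81.2, 4.8)
(405, 177, 528.4, -323.6, 30.3, 19.3, 88.4)
(277, 178, 536.4, 28.1, 105.0, 51.8, 82.0)
(214, 180, 535.2, 199.6, 96.0, 85.3, 82.1)
(351, 174, 543.5, -175.1, 69.5, 71.6, 19.2)
dark
(315, 256, 323.3, -69.8, 50.3, 13.4, 70.1)
(253, 248, 345.7, 94.3, 13.7, 40.5, 65.5)
(280, 216, 430.0, 23.3, 15.3, 32.5, 3.7)
(213, 189, 509.4, 199.6, 80.0, 30.1, 82.4)
(286, 179, 529.8, 1.9, 39.3, 41.6, 80.3)
(267, 177, 537.0, 52.8, 39.3, 41.6, 81.7)
(351, 174, 538.1, -171.9, 45.9, 40.9, 88.4)
(215, 172, 555.2, 193.5, 79.9, 29.9, 82.0)
plugA [0.427 0.127 0.017]
plugB [ 0.431 -0.109  0.018]
rA [0.375 0.241 0.035]
rB [0.438 0.023 0.039]
knob [ 0.368 -0.228  0.031]
rail [ 0.248 -0.354 -0.036]
clamp [ 0.363 -0.355 -0.094]
table [ 0.366 -0.031  0.002]
tray [0.533 0.202 0.013]
edge [ 0.593  0.045 -0.001]
```

View pics/top_crop.png

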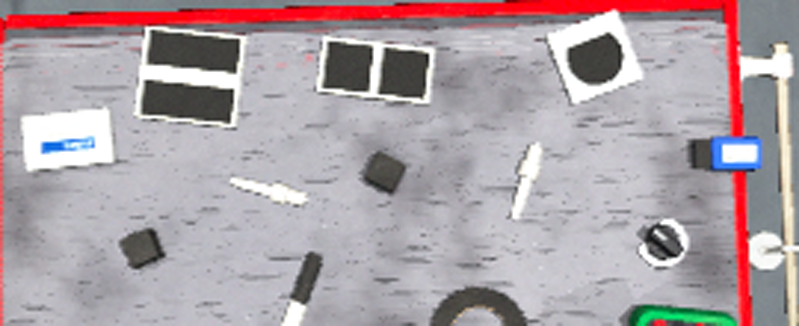

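The crop shows the trays along the far edge. The plugs point roughly (231,180)→(305,200) and (517,215)→(535,145), and the knob's bar is diagonal at (664,240). I'll go over the work and look with the wrist camera.

Run:
```python
from h import *
from cell import read_state, optics
st=read_state(); R=Ro.from_rotvec(st["tool_rot"]); print(np.round(R.as_matrix(),3))
print(move(st,[.38,-.40,.25],-66.5+90), move(st,[.38,-.40,.25],-23))
c=optics.camera("wrist"); print(c["intrinsics"]); M=R.as_matrix()
o=-c["R"].T@c["t"]; print("cam in tool",np.round(M.T@(o-st["position"]),3), np.round(c["R"]@M,3))
```

```text
[[ 0.917  0.399 -0.001]
 [ 0.399 -0.917  0.002]
 [ 0.    -0.002 -1.   ]]
(array([ 0.943, -0.53 , -0.002]), array([-0.001, -0.001, -1.   ])) (array([ 0.943, -0.53 , -0.002]), array([-0.001, -0.   , -0.483]))
[[325.1922621    0.         283.49601896]
 [  0.         325.1922621  208.64520257]
 [  0.           0.           1.        ]]
cam in tool [ 0.081 -0.001 -0.123] [[ 0.001  1.    -0.001]
 [-0.948  0.001 -0.318]
 [-0.318  0.001  0.948]]
```

Run:
```python
from h import *
from cell import read_state
st=read_state()
for t in ([.36,-.42,.25],[.43,-.30,.25]): print(move(st,t,-107))
```

```text
(array([ 0.812, -0.479, -0.002]), array([-0.001,  0.   ,  0.45 ]))
(array([ 1.372e+00, -8.890e-01, -1.000e-03]), array([-0.001,  0.   ,  0.45 ]))
```

send_rows:
  offset:
    - [1, -0.65, 0]
    - [1, -0.65, 0]
    - [1, -0.65, 0]
    - [1, -0.65, 0]
    - [1, -0.65, 0]
    - [1, -0.65, 0]
    - [1, -0.65, 0]
  turn:
    - [0, 0, 0.45]
    - [0, 0, 0.45]
    - [0, 0, 0.45]
    - [0, 0, 0.45]
    - [0, 0, 0.45]
    - [0, 0, 0.45]
    - [0, 0, 0.45]

```text
time: 0.73
position: [0.3867, -0.3661, 0.2503]
tool_rot: [-3.104, 0.46, -0.003]
ft_force: [0.7, -0.5, 0.4]
gripper_width: 0.0854
grip_force: 0.0
```

Run:
```python
from h import *
from cell import read_state
st=read_state()
print(st["time"],st["position"],move(st,[.44,-.18,.22],-107),move(st,[.43,-.11,.17],-107))
```

```text
0.7333 [ 0.3866562  -0.36609537  0.25031498] (array([-0.015, -0.967,  0.155]), array([-0.002, -0.001,  0.001])) (array([-0.165, -1.287,  0.406]), array([-0.002, -0.001,  0.001]))
```

send_rows:
  offset:
    - [0, -0.97, 0.15]
    - [0, -0.97, 0.15]
    - [0, -0.97, 0.15]
    - [0, -0.97, 0.15]
    - [0, -0.97, 0.15]
    - [0, -0.97, 0.15]
    - [0, -0.97, 0.15]
    - [0, -0.97, 0.15]
  turn:
    - [0, 0, 0]
    - [0, 0, 0]
    - [0, 0, 0]
    - [0, 0, 0]
    - [0, 0, 0]
    - [0, 0, 0]
    - [0, 0, 0]
    - [0, 0, 0]

```text
time: 1.4
position: [0.4374, -0.1892, 0.2203]
tool_rot: [3.107, -0.463, -0.0]
ft_force: [0.2, -0.6, 0.8]
gripper_width: 0.0854
grip_force: 0.0
```

```bash
cat >> h.py <<'E'
def snap(name):
    from cell import optics
    c=optics.camera("wrist"); np.savez(f"/tmp/{name}.npz",**c); cv2.imwrite(f"pics/{name}.png",c["pixels"][:,:,::-1]); return c
E
python3 - <<'E'
from h import *
from cell import read_state
c=snap("w1"); hsv=cv2.cvtColor(c["pixels"],cv2.COLOR_RGB2HSV);V=hsv[:,:,2];S=hsv[:,:,1]
st=read_state(); print(st["time"],st["position"])
print("white z=.01",*blobs(c,(V>200)&(S<45),0.010,True,60),sep="\n")
E
```

```text
1.45 [ 0.43723942 -0.1897925   0.22036549]
white z=.01
(431, 400, -26.9, -326.1, 43.7, 126.8, 86.4)
(360, 364, 145.1, -218.1, 31.5, 21.1, 82.1)
(281, 328, 250.1, -128.9, 5.7, 80.4, 80.4)
(64, 259, 426.0, 134.7, 71.6, 16.9, 77.6)
(330, 240, 357.2, -220.0, 29.7, 10.2, 47.5)
(346, 216, 379.0, -244.2, 37.9, 14.9, 32.6)
(213, 222, 415.7, -101.6, 5.5, 44.1, 73.1)
(304, 187, 424.8, -208.9, 19.3, 13.6, 82.3)
(16, 203, 534.1, 197.3, 86.8, 87.8, 82.4)
(289, 171, 445.7, -199.1, 20.9, 10.7, 73.2)
(403, 175, 407.4, -318.6, 22.3, 26.7, 88.0)
(293, 156, 459.7, -206.0, 12.2, 27.3, 8.4)
(384, 142, 447.7, -304.3, 31.5, 17.1, 88.8)
(85, 158, 536.8, 30.2, 107.2, 53.8, 81.9)
(341, 128, 474.9, -264.0, 10.8, 21.0, 6.3)
(349, 99, 500.1, -279.4, 28.9, 6.7, 89.2)
(320, 82, 527.1, -253.5, 40.1, 13.7, 80.9)
(335, 64, 538.7, -274.4, 23.1, 18.0, 35.1)
(300, 65, 548.4, -238.4, 13.0, 23.6, 65.4)
(330, 48, 557.6, -275.6, 40.1, 7.4, 76.3)
(239, 88, 544.1, -174.0, 70.8, 71.1, 19.5)
(415, 162, 373.3, -334.4, 361.4, 43.8, 2.0)
(168, 1, 662.3, -130.9, 38.1, 4.8, 64.4)
```

View pics/w1.png

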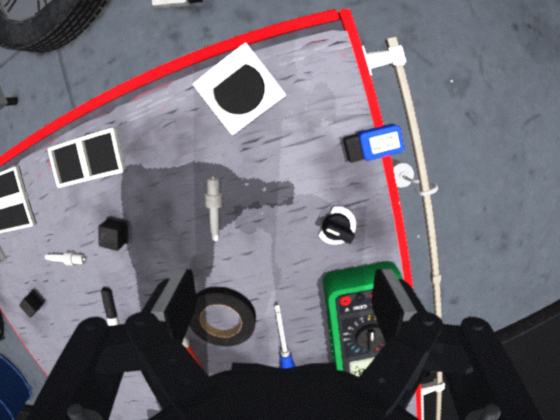

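Plug B runs from (213,178) to (215,241), the knob is at (338,228), the relays at (112,235) and (32,300), plug A at (66,259), and the trays are at the upper left. I'll segment by height from the range image.

```bash
cat >> h.py <<'E'
def cloud(c,fish=True):
    h,w=c["range_z"].shape; vv,uu=np.mgrid[0:h,0:w]; K=c["intrinsics"]
    d,o=rays(c,np.c_[uu.ravel(),vv.ravel()],fish); zc=d@c["R"][2]
    return (o+d*(c["range_z"].ravel()/zc)[:,None]).reshape(h,w,3)
def parts(c,zmin=.006,zmax=.045,fish=True,box=(.30,.60,-.28,.30),amin=40):
    P=cloud(c,fish); m=(P[...,2]>zmin)&(P[...,2]<zmax)&(P[...,0]>box[0])&(P[...,0]<box[1])&(P[...,1]>box[2])&(P[...,1]<box[3])&(c["range_z"]>0)
    n,l,s,_=cv2.connectedComponentsWithStats(m.astype(np.uint8))
    for i in range(1,n):
        if s[i,4]<amin: continue
        q=P[l==i]; (cx,cy),(w,h),a=cv2.minAreaRect((q[:,:2]*1000).astype(np.float32))
        print(s[i,:2]+s[i,2:4]//2,"n",s[i,4],"c",round(cx,1),round(cy,1),"wh",round(w,1),round(h,1),"a",round(a,1),"zmax",round(np.percentile(q[:,2],98)*1000,1))
    return P
E
python3 - <<'E'
from h import *
c=dict(np.load("/tmp/w1.npz")); P=parts(c)
for u,v in ((213,190),(214,230),(112,228),(66,259),(250,250),(270,150)): print(u,v,np.round(P[v,u],4))
E
```

```text
[239  89] n 2658 c 543.4 -174.2 wh 68.6 68.8 a 19.4 zmax 14.0
[ 86 157] n 1190 c 536.8 28.0 wh 105.0 52.2 a 81.4 zmax 13.5
[356 147] n 525 c 451.0 -270.2 wh 19.3 29.0 a 89.9 zmax 22.1
[ 17 199] n 675 c 534.2 194.3 wh 86.6 86.1 a 81.9 zmax 13.4
[214 209] n 690 c 429.4 -109.1 wh 18.7 72.2 a 77.1 zmax 18.8
[337 225] n 1081 c 369.1 -231.9 wh 39.4 45.5 a 31.8 zmax 33.4
[113 234] n 848 c 440.9 20.7 wh 29.2 30.0 a 61.8 zmax 37.2
[ 65 259] n 350 c 429.6 128.4 wh 74.4 18.8 a 68.7 zmax 18.6
[357 281] n 1332 c 307.5 -238.8 wh 14.9 82.4 a 0.0 zmax 42.2
[220 304] n 960 c 317.3 -63.2 wh 80.1 34.2 a 89.9 zmax 18.3
[ 32 303] n 402 c 377.0 243.0 wh 29.5 30.4 a 21.9 zmax 37.2
[110 307] n 381 c 338.7 97.1 wh 15.6 63.0 a 68.6 zmax 16.6
213 190 [ 0.4516 -0.1158  0.0162]
214 230 [ 0.4074 -0.0994  0.0128]
112 228 [0.45   0.0104 0.0333]
66 259 [0.4272 0.1188 0.0178]
250 250 [ 0.3677 -0.1273  0.001 ]
270 150 [ 0.4721 -0.1852  0.0028]
```

Run:
```python
from h import *
from cell import read_state
c=dict(np.load("/tmp/w1.npz")); P=cloud(c).reshape(-1,3)
for (cx,cy,a) in ((.4294,-.1091,-13),(.4296,.1284,68.7)):
    d=np.array([np.cos(np.radians(a)),np.sin(np.radians(a))]); n=np.array([-d[1],d[0]])
    q=P-[cx,cy,0]; s=q[:,:2]@d; p=q[:,:2]@n; m=(abs(s)<.04)&(abs(p)<.015)&(P[:,2]>.006)&(P[:,2]<.03)
    for b in np.arange(-.04,.04,.006):
        k=m&(s>=b)&(s<b+.006)
        if k.sum()>2: print(round(b*1000+3),k.sum(),np.round(1000*np.percentile(p[k],[2,98]),1),round(1000*P[k,2].max(),1))
st=read_state()
for z in (.10,.03): print(move(st,[.4294,-.1091,z],-103))
```

```text
-37 12 [2.9 8.7] 13.5
-31 29 [2.5 8.6] 13.5
-25 42 [0.5 8.8] 14.8
-19 43 [-0.4  9. ] 14.4
-13 46 [-1.4  7.9] 14.4
-7 49 [-1.9  8. ] 15.3
-1 50 [-2.3  7.6] 15.4
5 64 [-7.6  8.9] 19.2
11 87 [-8.1  8.3] 19.2
17 104 [-9.1  8.6] 19.6
23 64 [-7.   4.5] 16.7
29 65 [-7.2  3.9] 16.8
35 35 [-6.8  3.4] 16.0
-37 13 [-4.1  3.7] 15.5
-31 47 [-7.   3.7] 16.8
-25 31 [-6.5  4.5] 16.4
-19 59 [-7.9  9.2] 18.4
-13 44 [-8.4  8.1] 19.4
-7 42 [-7.7  8.8] 19.3
-1 10 [-6.4  3.4] 17.9
5 23 [-2.5  5.4] 15.8
11 21 [-1.3  5.7] 14.2
17 20 [-1.6  6.6] 14.6
23 19 [-0.2  7.4] 13.8
29 11 [1.  6.7] 13.5
35 10 [1.7 6.4] 12.8
(array([-0.156, -0.374,  0.602]), array([ 0.   ,  0.   , -0.045]))
(array([-0.156, -0.375,  0.952]), array([ 0.   ,  0.   , -0.045]))
```

Run:
```python
from h import *
from cell import read_state
c=dict(np.load("/tmp/w1.npz")); P=cloud(c).reshape(-1,3); st=read_state(); R=Ro.from_rotvec(st["tool_rot"])
q=R.inv().apply(P-st["position"]); m=(abs(q[:,0])<.03)&(abs(q[:,1])<.07)&(q[:,2]<.06)&(c["range_z"].ravel()>0)
k=q[m]; print(m.sum()); 
for s in (1,-1):
    t=k[k[:,1]*s>0]; print(np.round(t[:,2].max(),4), np.round(t[np.argsort(-t[:,2])[:4]],4), abs(t[:,1]).min(), abs(t[:,1]).max())
print(move(st,[.4411,-.1118,.06],-110)); print(move(st,[.4411,-.1118,.03],-110))
```

```text
37262
0.008 [[ 0.0045  0.0426  0.008 ]
 [-0.0063  0.0427  0.007 ]
 [-0.0004  0.0424  0.0068]
 [ 0.0047  0.0422  0.0067]] 0.00013409370411012928 0.06998945306109582
0.0076 [[-0.0063 -0.0437  0.0076]
 [-0.0066 -0.0436  0.0071]
 [ 0.0011 -0.0436  0.0068]
 [ 0.0034 -0.0432  0.0067]] 2.1389244119447592e-05 0.06999655392147724
(array([-0.096, -0.379,  0.802]), array([ 0.   , -0.   ,  0.033]))
(array([-0.096, -0.379,  0.952]), array([ 0.   , -0.   ,  0.033]))
```

send_rows:
  offset:
    - [-0.096, -0.379, 0.65]
    - [-0.096, -0.379, 0.65]
    - [-0.096, -0.379, 0.65]
    - [-0.096, -0.379, 0.7]
    - [-0.096, -0.379, 0.7]
    - [-0.096, -0.379, 0.85]
    - [-0.096, -0.379, 0.979]
    - [-0.096, -0.379, 0.979]
    - [-0.096, -0.379, 0.979]
  turn:
    - [0, 0, 0.033]
    - [0, 0, 0.033]
    - [0, 0, 0.033]
    - [0, 0, 0.033]
    - [0, 0, 0.033]
    - [0, 0, 0.033]
    - [0, 0, 0.033]
    - [0, 0, 0.033]
    - [0, 0, 0.033]
  fingers: 0.6
  newtons: 40

```text
time: 2.2
position: [0.4409, -0.1118, 0.0248]
tool_rot: [3.093, -0.547, -0.003]
ft_force: [-0.2, -0.9, 0.4]
gripper_width: 0.0511
grip_force: 0.0
```

Run:
```python
from h import *
c=snap("w2"); cv2.imwrite("pics/w2c.png",c["pixels"][120:400,100:460,::-1])
```

```text
(no output)
```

View pics/w2c.png

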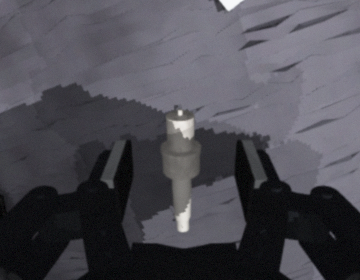

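send_rows:
  offset:
    - [0, 0, 0]
    - [0, 0, 0]
    - [0, 0, 0]
    - [0, 0, 0]
    - [0, 0, 0]
    - [0, 0, -0.2]
    - [0, 0, -0.43]
    - [0, 0, -0.43]
    - [0, -0.2, -0.43]
    - [0, -0.4, -0.43]
    - [0, -0.6, -0.43]
    - [0, -0.8, -0.43]
    - [0, -1, -0.43]
    - [0, -1, -0.43]
    - [0, -1, -0.43]
    - [0, -1, -0.43]
  turn:
    - [0, 0, 0]
    - [0, 0, 0]
    - [0, 0, 0]
    - [0, 0, 0]
    - [0, 0, 0]
    - [0, 0, 0]
    - [0, 0, 0]
    - [0, 0, 0]
    - [0, 0, -0.1]
    - [0, 0, -0.18]
    - [0, 0, -0.26]
    - [0, 0, -0.34]
    - [0, 0, -0.42]
    - [0, 0, -0.5]
    - [0, 0, -0.55]
    - [0, 0, -0.55]
  fingers: 0
  newtons: 40

```text
time: 3.58
position: [0.5098, 0.0787, 0.111]
tool_rot: [-3.035, -0.813, -0.001]
ft_force: [0.8, -0.7, -0.8]
gripper_width: 0.0162
grip_force: 39.6
```

Run:
```python
from h import *
from cell import read_state
c=snap("w3"); parts(c); st=read_state(); print(st["time"]); print(move(st,[.56,.208,.11],-8))
```

```text
[162 108] n 5300 c 535.5 200.4 wh 94.7 86.1 a 82.3 zmax 13.6
[ 45 127] n 2043 c 481.1 286.3 wh 50.5 30.1 a 3.2 zmax 23.1
[356 213] n 3167 c 537.0 28.7 wh 104.7 52.4 a 81.9 zmax 13.5
[ 50 254] n 1443 c 377.8 244.0 wh 29.2 30.2 a 22.1 zmax 36.9
[180 269] n 1226 c 428.0 129.3 wh 71.9 17.6 a 79.3 zmax 18.4
[510 301] n 1983 c 543.9 -173.9 wh 69.3 71.0 a 19.4 zmax 13.5
[300 324] n 472 c 437.6 24.5 wh 32.3 13.7 a 44.9 zmax 37.3
[173 352] n 67 c 339.1 102.3 wh 3.9 25.7 a 71.5 zmax 16.1
[505 380] n 119 c 460.0 -269.8 wh 20.0 12.8 a 86.9 zmax 21.6
3.6333
(array([ 0.539, -0.443,  0.005]), array([ 0.   , -0.   , -0.584]))
```

send_rows:
  offset:
    - [0.54, -0.444, 0]
    - [0.54, -0.444, 0]
    - [0.54, -0.444, 0]
    - [0.54, -0.444, 0]
    - [0.54, -0.444, 0]
    - [0.54, -0.444, 0]
    - [0.54, -0.444, 0]
    - [0.54, -0.444, 0]
    - [0.54, -0.444, 0]
    - [0.54, -0.444, 0.15]
    - [0.54, -0.444, 0.25]
    - [0.54, -0.444, 0.25]
    - [0.54, -0.444, 0.25]
  turn:
    - [0, 0, -0.586]
    - [0, 0, -0.586]
    - [0, 0, -0.586]
    - [0, 0, -0.586]
    - [0, 0, -0.586]
    - [0, 0, -0.586]
    - [0, 0, -0.586]
    - [0, 0, -0.586]
    - [0, 0, -0.586]
    - [0, 0, -0.586]
    - [0, 0, -0.586]
    - [0, 0, -0.586]
    - [0, 0, -0.586]

```text
time: 4.72
position: [0.5591, 0.2074, 0.0601]
tool_rot: [-2.369, -2.062, 0.003]
ft_force: [-0.1, -0.4, -0.5]
gripper_width: 0.0168
grip_force: 39.6
```

Run:
```python
from h import *
from cell import read_state
c=snap("w4"); parts(c); st=read_state(); print(st["time"],st["position"]); print(move(st,[.5604,.2086,.034],-7.8))
```

```text
[127 138] n 4202 c 480.9 287.2 wh 51.0 29.1 a 4.4 zmax 23.1
[246 243] n 4738 c 536.4 208.0 wh 80.4 86.2 a 82.5 zmax 13.7
[ 25 229] n 1999 c 378.0 245.0 wh 30.3 29.9 a 21.0 zmax 37.1
[284 239] n 195 c 561.7 219.8 wh 23.5 19.2 a 73.2 zmax 44.9
[297 314] n 105 c 561.1 169.8 wh 40.0 5.6 a 85.7 zmax 44.9
[130 327] n 232 c 435.4 154.6 wh 22.1 8.9 a 76.1 zmax 14.0
[271 321] n 99 c 545.0 167.6 wh 30.0 5.6 a 76.7 zmax 44.8
[ 56 362] n 596 c 324.9 107.2 wh 13.8 55.6 a 71.6 zmax 16.2
4.7667 [0.55997544 0.20815806 0.0613836 ]
(array([0.002, 0.002, 0.137]), array([ 0.   , -0.   , -0.001]))
```

View pics/w4.png

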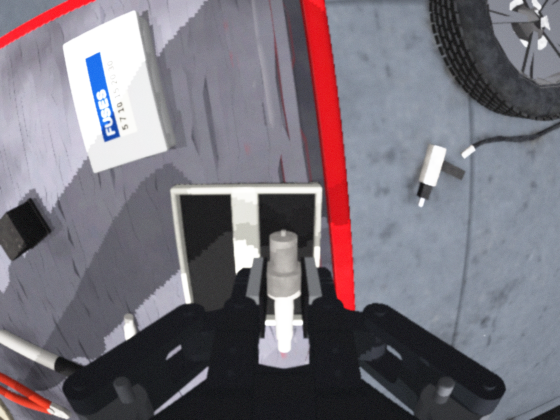

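The fuse box, tray and held plug are visible. The plug, at (285,235)–(285,350), lines up with the far bay, which spans columns 258–320. Lowering.

send_rows:
  offset:
    - [0, 0, 0.07]
    - [0, 0, 0.137]
    - [0, 0, 0.137]
    - [0, 0, 0.137]
  turn:
    - [0, 0, 0]
    - [0, 0, 0]
    - [0, 0, 0]
    - [0, 0, 0]

```text
time: 5.1
position: [0.5597, 0.2082, 0.0327]
tool_rot: [-2.366, -2.067, 0.0]
ft_force: [-0.4, 0.6, -0.7]
gripper_width: 0.0163
grip_force: 40.4
```

Run:
```python
from h import *
from cell import read_state
st=read_state(); 
a=np.radians(68.7); p=np.array([.4296,.1284])-.0125*np.array([np.cos(a),np.sin(a)]); print(p)
for z in (.12,): print(move(st,[*p,z],-16))
```

```text
[0.42505936 0.11675386]
(array([-0.544, -0.606, -0.436]), array([-0.   ,  0.   ,  0.092]))
```

send_rows:
  offset:
    - [0, 0, 0]
    - [0, 0, 0]
    - [0, 0, 0]
    - [0, 0, 0]
    - [0, 0, -0.15]
    - [0, 0, -0.3]
    - [0, 0, -0.43]
    - [-0.54, -0.6, -0.43]
    - [-0.54, -0.6, -0.43]
    - [-0.54, -0.6, -0.43]
    - [-0.54, -0.6, -0.43]
    - [-0.54, -0.6, -0.43]
    - [-0.54, -0.6, -0.43]
    - [-0.54, -0.6, -0.43]
  turn:
    - [0, 0, 0]
    - [0, 0, 0]
    - [0, 0, 0]
    - [0, 0, 0]
    - [0, 0, 0]
    - [0, 0, 0]
    - [0, 0, 0]
    - [0, 0, 0.09]
    - [0, 0, 0.09]
    - [0, 0, 0.09]
    - [0, 0, 0.09]
    - [0, 0, 0.09]
    - [0, 0, 0.09]
    - [0, 0, 0.09]
  fingers: 0.42

```text
time: 6.27
position: [0.4272, 0.1174, 0.1199]
tool_rot: [2.505, 1.894, 0.003]
ft_force: [0.1, 0.1, 1.9]
gripper_width: 0.036
grip_force: 0.0
```

```bash
cat >> h.py <<'E'
def profile(P,cx,cy,a,zmin=.006):
    P=P.reshape(-1,3); d=np.array([np.cos(np.radians(a)),np.sin(np.radians(a))]); n=np.array([-d[1],d[0]])
    q=P-[cx,cy,0]; s=q[:,:2]@d; p=q[:,:2]@n; m=(abs(s)<.042)&(abs(p)<.018)&(P[:,2]>zmin)&(P[:,2]<zmin+.024)
    for b in np.arange(-.042,.042,.006):
        k=m&(s>=b)&(s<b+.006)
        if k.sum()>2: print(round(b*1000+3),k.sum(),np.round(1000*np.percentile(p[k],[2,98]),1),round(1000*P[k,2].max(),1))
E
python3 - <<'E'
from h import *
from cell import read_state
c=snap("w5"); P=parts(c); st=read_state(); print(st["time"],st["position"]); profile(P,.4296,.1284,74); profile(P,.5588,.1972,82.2,.016)
E
```

```text
[391  74] n 6999 c 535.2 200.8 wh 94.7 86.5 a 82.4 zmax 23.8
[165  70] n 2166 c 377.4 244.7 wh 29.6 29.6 a 21.2 zmax 37.5
[281 197] n 1472 c 426.7 129.4 wh 73.7 19.0 a 78.2 zmax 18.8
[431 265] n 2202 c 536.5 29.5 wh 104.6 52.7 a 81.7 zmax 13.5
[182 259] n 1558 c 333.1 101.5 wh 16.5 75.6 a 68.9 zmax 16.6
[431 289] n 42 c 536.6 8.4 wh 11.3 12.4 a 23.2 zmax 6.9
[317 314] n 447 c 433.0 26.8 wh 28.9 11.8 a 64.6 zmax 37.2
[415 408] n 224 c 515.6 -179.1 wh 11.7 62.5 a 20.1 zmax 13.6
6.3167 [0.42748715 0.11798812 0.11984044]
-33 67 [-3.9  8.6] 16.6
-27 123 [-3.8  8.5] 16.7
-21 120 [-3.8  8.5] 16.5
-15 158 [-6.7 11.4] 20.3
-9 181 [-6.7 10.6] 19.3
-3 209 [-6.6 10.5] 19.3
3 104 [-2.1  6.9] 15.1
9 102 [-2.   6.8] 14.9
15 103 [-2.   6.8] 15.6
21 102 [-2.   6.8] 16.1
27 100 [-1.9  6. ] 14.8
33 81 [-1.2  5.3] 14.0
39 20 [-0.9  5.3] 14.1
-39 17 [-1.4  5.5] 19.8
-33 69 [-1.7  5.1] 20.2
-27 83 [-1.8  6.2] 20.8
-21 89 [-1.9  6.8] 21.4
-15 89 [-1.6  6.7] 21.1
-9 96 [-1.6  6.7] 22.0
-3 98 [-1.7  6.5] 20.9
3 155 [-4.6 10.7] 25.8
9 186 [-5.  10.9] 26.3
15 172 [-5.6 11.6] 26.3
21 129 [-2.5  8.4] 23.1
27 130 [-3.5  8.6] 23.0
33 64 [-3.5  8.7] 23.3
```

View pics/w5.png

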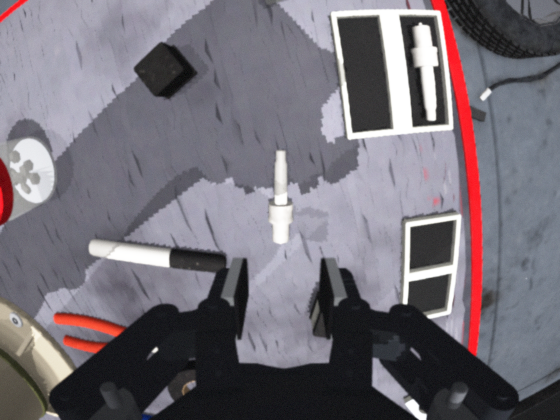

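Plug B lies in the far bay at (425,70) with its top at 26 mm, so it is down on the floor. Plug A is straight ahead, hexagon at (281,212).

Run:
```python
from h import *
from cell import read_state
st=read_state(); print(move(st,[.4252,.1203,.025],-16)); print(np.round(st["joint_pos"],2))
```

```text
(array([ 0.007, -0.015,  0.474]), array([ 0.001, -0.001,  0.002]))
[ 0.34  0.17 -0.74  1.99  0.13  1.02 -0.73]
```

send_rows:
  offset:
    - [0.007, -0.015, 0.15]
    - [0.007, -0.015, 0.3]
    - [0.007, -0.015, 0.4]
    - [0.007, -0.015, 0.474]
    - [0.007, -0.015, 0.474]
    - [0.007, -0.015, 0.474]
  turn:
    - [0, 0, 0]
    - [0, 0, 0]
    - [0, 0, 0]
    - [0, 0, 0]
    - [0, 0, 0]
    - [0, 0, 0]
  fingers: 0.6

```text
time: 6.82
position: [0.424, 0.1207, 0.024]
tool_rot: [-2.503, -1.896, 0.001]
ft_force: [0.4, -0.9, 1.0]
gripper_width: 0.051
grip_force: 0.0
```

Run:
```python
from h import *
from cell import read_state
st=read_state(); print(move(st,[.537,.1925,.11],-7.8)); C=np.array([.5354,.2005]);x=np.array([.991,-.136]);y=np.array([.136,.991]); t=C-.0235*x-.0115*y;print(t,move(st,[*t,.11],-7.8),move(st,[*t,.034],-7.8))
```

```text
(array([ 0.499,  0.446, -0.43 ]), array([-0.001, -0.001, -0.088]))
[0.5105475 0.1922995] (array([ 0.462,  0.319, -0.43 ]), array([-0.001, -0.001, -0.088])) (array([ 0.462,  0.319, -0.05 ]), array([-0.001, -0.001, -0.088]))
```

send_rows:
  offset:
    - [0, 0, 0]
    - [0, 0, 0]
    - [0, 0, 0]
    - [0, 0, 0]
    - [0, 0, 0]
    - [0, 0, -0.2]
    - [0, 0, -0.35]
    - [0.1, 0.07, -0.43]
    - [0.46, 0.326, -0.43]
    - [0.46, 0.326, -0.43]
    - [0.46, 0.326, -0.43]
    - [0.46, 0.326, -0.43]
    - [0.46, 0.326, -0.43]
    - [0.46, 0.326, -0.25]
    - [0.46, 0.326, -0.15]
    - [0.46, 0.326, -0.05]
    - [0.46, 0.326, -0.05]
    - [0.46, 0.326, -0.05]
  turn:
    - [0, 0, 0]
    - [0, 0, 0]
    - [0, 0, 0]
    - [0, 0, 0]
    - [0, 0, 0]
    - [0, 0, 0]
    - [0, 0, 0]
    - [0, 0, 0]
    - [0, 0, -0.088]
    - [0, 0, -0.088]
    - [0, 0, -0.088]
    - [0, 0, -0.088]
    - [0, 0, -0.088]
    - [0, 0, -0.088]
    - [0, 0, -0.088]
    - [0, 0, -0.088]
    - [0, 0, -0.088]
    - [0, 0, -0.088]
  fingers: 0

```text
time: 8.32
position: [0.5107, 0.1891, 0.0345]
tool_rot: [2.369, 2.063, -0.003]
ft_force: [0.8, 0.1, 0.2]
gripper_width: 0.0163
grip_force: 41.0
```

Run:
```python
from h import *
from cell import read_state
c=snap("w6"); cv2.imwrite("pics/w6c.png",c["pixels"][150:400,130:430,::-1]); st=read_state(); print(st["position"]); print(move(st,[.377,.244,.12],22),move(st,[.377,.244,.12],-68))
```

```text
[0.511187   0.18963395 0.03529579]
(array([ 0.177, -0.702, -0.424]), array([-0.   ,  0.   , -0.332])) (array([ 0.177, -0.702, -0.424]), array([0.   , 0.   , 0.668]))
```

View pics/w6c.png

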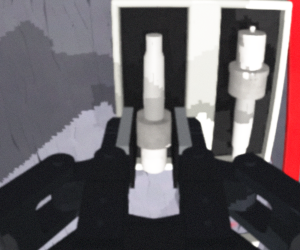

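The plug hangs at (152,35)–(155,170) in the crop, inside the near bay but about 2.5 mm toward the near end. I'll nudge it along, then release.

send_rows:
  offset:
    - [0.012, 0, 0.006]
    - [0.012, 0, 0.006]
  turn:
    - [0, 0, 0]
    - [0, 0, 0]

```text
time: 8.53
position: [0.5123, 0.1931, 0.0344]
tool_rot: [2.368, 2.063, 0.002]
ft_force: [-0.6, 0.1, -0.5]
gripper_width: 0.0163
grip_force: 41.0
```

send_rows:
  offset:
    - [0, 0, 0]
    - [0, 0, 0]
    - [0, 0, 0]
    - [0, 0, 0]
    - [0, 0, -0.2]
    - [0, 0, -0.35]
    - [0, -0.1, -0.43]
    - [0.17, -0.7, -0.43]
    - [0.17, -0.7, -0.43]
    - [0.17, -0.7, -0.43]
    - [0.17, -0.7, -0.43]
    - [0.17, -0.7, -0.43]
    - [0.17, -0.7, -0.43]
    - [0.17, -0.7, -0.43]
    - [0.17, -0.7, -0.43]
  turn:
    - [0, 0, 0]
    - [0, 0, 0]
    - [0, 0, 0]
    - [0, 0, 0]
    - [0, 0, 0]
    - [0, 0, 0]
    - [0, 0, 0]
    - [0, 0, -0.33]
    - [0, 0, -0.33]
    - [0, 0, -0.33]
    - [0, 0, -0.33]
    - [0, 0, -0.33]
    - [0, 0, -0.33]
    - [0, 0, -0.33]
    - [0, 0, -0.33]
  fingers: 0.42

```text
time: 9.78
position: [0.3788, 0.245, 0.1191]
tool_rot: [-1.767, -2.597, -0.001]
ft_force: [-0.5, -0.9, 0.0]
gripper_width: 0.0357
grip_force: 0.0
```

Run:
```python
from h import *
from cell import read_state
c=snap("w7"); P=parts(c); st=read_state(); print(st["time"],st["position"],np.round(st["joint_pos"],2)); profile(P,.512,.2037,82.2,.016)
```

```text
[423 212] n 2065 c 480.3 286.6 wh 50.9 28.4 a 2.1 zmax 23.3
[282 219] n 1976 c 376.4 245.6 wh 29.1 28.1 a 21.7 zmax 37.6
[427 292] n 2761 c 536.6 216.1 wh 65.3 88.3 a 83.4 zmax 24.0
[152 409] n 234 c 323.1 -55.2 wh 52.6 18.5 a 76.5 zmax 18.4
9.8333 [0.37872044 0.24508571 0.11907879] [ 0.21  0.24 -0.94  1.97  0.22  1.04 -0.46]
3 5 [3.1 4.5] 17.4
9 52 [-4.  4.] 20.7
15 62 [-3.6  3.9] 20.9
21 55 [-3.7  3.6] 20.7
27 51 [-3.   3.3] 20.4
33 42 [-4.   2.8] 19.8
39 5 [-3.4  2.7] 19.2
```

View pics/w7.png

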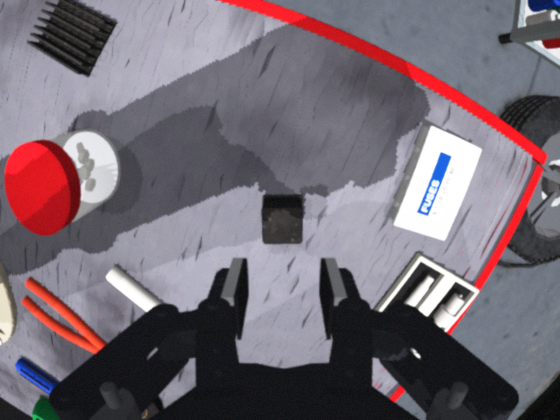

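Run:
```python
from h import *
from cell import read_state
st=read_state(); c=dict(np.load("/tmp/w7.npz")); P=cloud(c).reshape(-1,3); m=(P[:,2]>.0335)&(P[:,2]<.042)&(np.hypot(P[:,0]-.377,P[:,1]-.245)<.03)
print(m.sum(),cv2.minAreaRect((P[m,:2]*1000).astype(np.float32)),P[m].mean(0))
print(move(st,[.377,.245,.028],22))
```

```text
1539 ((376.8091125488281, 245.5422821044922), (28.042512893676758, 27.883346557617188), 22.145401000976562) [0.3767386  0.24601939 0.03615941]
(array([ 0.003, -0.008,  0.455]), array([-0.   , -0.   , -0.004]))
```

send_rows:
  offset:
    - [0.004, -0.006, 0.15]
    - [0.004, -0.006, 0.3]
    - [0.004, -0.006, 0.4]
    - [0.004, -0.006, 0.455]
    - [0.004, -0.006, 0.455]
    - [0.004, -0.006, 0.455]
  turn:
    - [0, 0, 0]
    - [0, 0, 0]
    - [0, 0, 0]
    - [0, 0, 0]
    - [0, 0, 0]
    - [0, 0, 0]
  fingers: 0.65

```text
time: 10.33
position: [0.3766, 0.2461, 0.0283]
tool_rot: [-1.761, -2.6, 0.0]
ft_force: [-0.2, 0.7, 1.1]
gripper_width: 0.056
grip_force: 0.0
```

send_rows:
  offset:
    - [0, 0, 0]
    - [0, 0, 0]
    - [0, 0, 0]
    - [0, 0, 0]
    - [0, 0, -0.2]
    - [0, 0, -0.4]
    - [-0.1, 0.05, -0.45]
    - [-0.9, 0.4, -0.45]
    - [-0.9, 0.4, -0.45]
    - [-0.9, 0.4, -0.45]
    - [-0.9, 0.4, -0.45]
    - [-0.9, 0.4, -0.45]
    - [-0.9, 0.4, -0.45]
    - [-0.9, 0.4, -0.45]
  turn:
    - [0, 0, 0]
    - [0, 0, 0]
    - [0, 0, 0]
    - [0, 0, 0]
    - [0, 0, 0]
    - [0, 0, 0]
    - [0, 0, 0]
    - [0, 0, 0.334]
    - [0, 0, 0.334]
    - [0, 0, 0.334]
    - [0, 0, 0.334]
    - [0, 0, 0.334]
    - [0, 0, 0.334]
    - [0, 0, 0.334]
  fingers: 0

```text
time: 11.5
position: [0.5178, 0.1083, 0.1184]
tool_rot: [-2.375, -2.056, -0.001]
ft_force: [-0.6, 1.0, 0.1]
gripper_width: 0.029
grip_force: 40.0
```

Run:
```python
from h import *
from cell import read_state
c=snap("w8"); parts(c); st=read_state(); print(st["time"],st["position"]); print(move(st,[.5407,.0544,.075],-8.1),move(st,[.5407,.0544,.036],-8.1))
```

```text
[190   7] n 470 c 474.3 272.8 wh 9.5 38.0 a 81.8 zmax 23.1
[290  88] n 5675 c 535.3 200.7 wh 94.4 86.4 a 82.5 zmax 13.7
[258  88] n 1814 c 513.8 203.7 wh 76.7 20.9 a 76.5 zmax 24.9
[324  89] n 1837 c 557.1 197.0 wh 77.0 23.8 a 75.7 zmax 25.0
[ 86 248] n 1174 c 333.4 101.7 wh 15.9 76.7 a 69.0 zmax 16.4
[323 265] n 737 c 541.6 59.3 wh 43.5 52.5 a 81.6 zmax 13.5
[204 304] n 86 c 435.0 37.8 wh 12.2 5.8 a 24.2 zmax 23.6
[307 336] n 269 c 521.5 -11.1 wh 21.3 30.8 a 82.5 zmax 13.2
11.55 [0.51711991 0.10940744 0.1184275 ]
(array([-0.256,  0.156,  0.217]), array([-0., -0., -0.])) (array([-0.256,  0.156,  0.412]), array([-0., -0., -0.]))
```

send_rows:
  offset:
    - [-0.256, 0.156, 0]
    - [-0.256, 0.156, 0]
    - [-0.256, 0.156, 0.05]
    - [-0.256, 0.156, 0.15]
    - [-0.256, 0.156, 0.25]
    - [-0.256, 0.156, 0.35]
    - [-0.256, 0.156, 0.412]
    - [-0.256, 0.156, 0.412]
    - [-0.256, 0.156, 0.412]
  turn:
    - [0, 0, 0]
    - [0, 0, 0]
    - [0, 0, 0]
    - [0, 0, 0]
    - [0, 0, 0]
    - [0, 0, 0]
    - [0, 0, 0]
    - [0, 0, 0]
    - [0, 0, 0]

```text
time: 12.3
position: [0.5404, 0.055, 0.0356]
tool_rot: [-2.371, -2.059, 0.0]
ft_force: [0.1, -0.3, 0.7]
gripper_width: 0.029
grip_force: 42.3
```

Run:
```python
from h import *
from cell import read_state
c=snap("w9"); cv2.imwrite("pics/w9c.png",c["pixels"][150:400,130:430,::-1]); st=read_state(); print(st["time"],st["position"]); print(move(st,[.439,.021,.14],62),move(st,[.439,.021,.14],-28))
```

```text
12.35 [0.54081206 0.05475816 0.03594982]
(array([-0.238, -0.48 , -0.52 ]), array([ 0.   , -0.   , -0.779])) (array([-0.238, -0.48 , -0.52 ]), array([-0.   , -0.   ,  0.221]))
```

View pics/w9c.png

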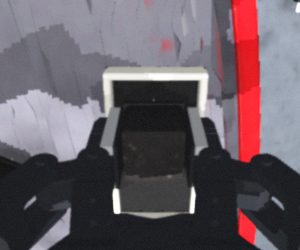

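The relay stands centred between the bay's side walls in the crop. Releasing, then on to relay B.

send_rows:
  offset:
    - [0, 0, 0]
    - [0, 0, 0]
    - [0, 0, 0]
    - [0, 0, 0]
    - [0, 0, -0.15]
    - [0, 0, -0.3]
    - [0, 0, -0.45]
    - [-0.24, -0.48, -0.52]
    - [-0.24, -0.48, -0.52]
    - [-0.24, -0.48, -0.52]
    - [-0.24, -0.48, -0.52]
    - [-0.24, -0.48, -0.52]
    - [-0.24, -0.48, -0.52]
  turn:
    - [0, 0, 0]
    - [0, 0, 0]
    - [0, 0, 0]
    - [0, 0, 0]
    - [0, 0, 0]
    - [0, 0, 0]
    - [0, 0, 0]
    - [0, 0, 0.22]
    - [0, 0, 0.22]
    - [0, 0, 0.22]
    - [0, 0, 0.22]
    - [0, 0, 0.22]
    - [0, 0, 0.22]
  fingers: 0.6

```text
time: 13.43
position: [0.4401, 0.0196, 0.1402]
tool_rot: [2.691, 1.618, 0.002]
ft_force: [-0.3, 0.1, 0.0]
gripper_width: 0.0513
grip_force: 0.0
```

Run:
```python
from h import *
from cell import read_state
c=snap("w10"); P=parts(c).reshape(-1,3); st=read_state(); print(st["time"],st["position"])
for x,y,z in ((.439,.021,.0335),(.54,.055,.0395)):
    m=(P[:,2]>z)&(P[:,2]<z+.01)&(np.hypot(P[:,0]-x,P[:,1]-y)<.03)
    print(m.sum(),cv2.minAreaRect((P[m,:2]*1000).astype(np.float32)),np.percentile(P[m,2],[10,50,90]))
```

```text
[285  12] n 597 c 514.5 157.3 wh 21.2 64.9 a 62.4 zmax 13.6
[381 141] n 4496 c 536.6 29.0 wh 104.1 52.7 a 81.9 zmax 43.3
[132 180] n 1389 c 333.6 100.6 wh 17.1 75.8 a 70.1 zmax 16.6
[284 207] n 1628 c 441.9 22.7 wh 27.8 28.9 a 62.4 zmax 37.5
[459 304] n 1209 c 553.6 -170.7 wh 47.5 70.7 a 19.4 zmax 13.7
[180 303] n 76 c 305.9 -18.9 wh 6.2 11.9 a 89.2 zmax 17.9
[228 340] n 296 c 323.0 -80.4 wh 44.1 11.2 a 55.2 zmax 18.3
[401 395] n 321 c 451.6 -269.7 wh 19.9 28.9 a 86.3 zmax 21.4
13.4833 [0.4402756  0.01990626 0.14002402]
1284 ((441.2444763183594, 22.47900390625), (26.778770446777344, 27.669851303100586), 62.529998779296875) [0.03510078 0.03615781 0.03706903]
1441 ((539.5792846679688, 52.86504364013672), (28.35578727722168, 28.523178100585938), 81.87313079833984) [0.04119089 0.04223425 0.04314541]
```

Run:
```python
from h import *
from cell import read_state
st=read_state(); print(move(st,[.4408,.0218,.028],-27.6))
st["position"]=np.array([.4408,.0218,.028]); y=np.radians(-27.6);st["tool_rot"]=Ro.from_matrix(np.c_[[-np.sin(y),np.cos(y),0],[np.cos(y),np.sin(y),0],[0,0,-1]]).as_rotvec()
print(move(st,[.5333,.0030,.036],-8.1))
```

```text
(array([ 0.009, -0.003,  0.56 ]), array([ 0.001, -0.001, -0.004]))
(array([ 0.131,  0.453, -0.04 ]), array([ 0.   ,  0.   , -0.217]))
```

send_rows:
  offset:
    - [0.009, -0.003, 0.15]
    - [0.009, -0.003, 0.3]
    - [0.009, -0.003, 0.42]
    - [0.009, -0.003, 0.5]
    - [0.009, -0.003, 0.56]
    - [0.009, -0.003, 0.56]
    - [0.009, -0.003, 0.56]
  turn:
    - [0, 0, 0]
    - [0, 0, 0]
    - [0, 0, 0]
    - [0, 0, 0]
    - [0, 0, 0]
    - [0, 0, 0]
    - [0, 0, 0]
  fingers: 0.65

```text
time: 14.07
position: [0.4398, 0.0223, 0.0271]
tool_rot: [-2.69, -1.618, 0.001]
ft_force: [0.2, -0.0, 1.0]
gripper_width: 0.0556
grip_force: 0.0
```

send_rows:
  offset:
    - [0, 0, 0]
    - [0, 0, 0]
    - [0, 0, 0]
    - [0, 0, 0]
    - [0, 0, -0.2]
    - [0, 0, -0.4]
    - [0, 0.05, -0.43]
    - [0.131, 0.453, -0.43]
    - [0.131, 0.453, -0.43]
    - [0.131, 0.453, -0.43]
    - [0.131, 0.453, -0.43]
    - [0.131, 0.453, -0.43]
    - [0.131, 0.453, -0.3]
    - [0.131, 0.453, -0.18]
    - [0.131, 0.453, -0.1]
    - [0.131, 0.453, -0.04]
    - [0.131, 0.453, -0.04]
    - [0.131, 0.453, -0.04]
  turn:
    - [0, 0, 0]
    - [0, 0, 0]
    - [0, 0, 0]
    - [0, 0, 0]
    - [0, 0, 0]
    - [0, 0, 0]
    - [0, 0, 0]
    - [0, 0, -0.217]
    - [0, 0, -0.217]
    - [0, 0, -0.217]
    - [0, 0, -0.217]
    - [0, 0, -0.217]
    - [0, 0, -0.217]
    - [0, 0, -0.217]
    - [0, 0, -0.217]
    - [0, 0, -0.217]
    - [0, 0, -0.217]
    - [0, 0, -0.217]
  fingers: 0

```text
time: 15.57
position: [0.5314, 0.0023, 0.0361]
tool_rot: [2.381, 2.049, -0.0]
ft_force: [-0.6, 0.4, -0.6]
gripper_width: 0.029
grip_force: 41.2
```

Run:
```python
from h import *
from cell import read_state
c=snap("w11"); cv2.imwrite("pics/w11c.png",c["pixels"][150:400,130:430,::-1]); st=read_state(); print(st["time"],st["position"]); print(move(st,[.50,-.06,.14],-8.1)); print(move(st,[.45,-.10,.14],-58),move(st,[.45,-.10,.14],32))
# knob: bar top points from first view
P=cloud(dict(np.load("/tmp/w1.npz"))).reshape(-1,3); k=np.hypot(P[:,0]-.368,P[:,1]+.232)<.035
for lo,hi in ((.028,.036),(.005,.011)):
    m=k&(P[:,2]>lo)&(P[:,2]<hi); print(m.sum(),cv2.minAreaRect((P[m,:2]*1000).astype(np.float32)))
```

```text
15.6167 [0.53177317 0.00222323 0.03643686]
(array([-0.331, -0.11 , -0.518]), array([ 0.001,  0.   , -0.005]))
(array([-0.566, -0.328, -0.518]), array([ 0.001, -0.   ,  0.549])) (array([-0.566, -0.328, -0.518]), array([ 0.   ,  0.   , -0.451]))
346 ((370.8908386230469, -230.01036071777344), (33.787376403808594, 13.062277793884277), 46.65538024902344)
397 ((368.52386474609375, -232.3584747314453), (38.94795608520508, 45.640655517578125), 35.65630340576172)
```

View pics/w11c.png

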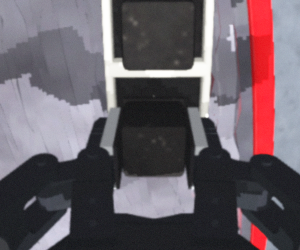

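send_rows:
  offset:
    - [0, 0, 0]
    - [0, 0, 0]
    - [0, 0, 0]
    - [0, 0, 0]
    - [0, 0, -0.15]
    - [0, 0, -0.3]
    - [0, 0, -0.45]
    - [-1, -0.51, -0.6]
    - [-1, -0.51, -0.6]
    - [-1, -0.51, -0.6]
    - [-1, -0.51, -0.6]
    - [-1, -0.51, -0.6]
    - [-1, -0.51, -0.6]
    - [-1, -0.51, -0.6]
    - [-1, -0.51, -0.6]
    - [-1, -0.51, -0.6]
  turn:
    - [0, 0, 0]
    - [0, 0, 0]
    - [0, 0, 0]
    - [0, 0, 0]
    - [0, 0, 0]
    - [0, 0, 0]
    - [0, 0, 0]
    - [0, 0, 0.39]
    - [0, 0, 0.39]
    - [0, 0, 0.39]
    - [0, 0, 0.39]
    - [0, 0, 0.39]
    - [0, 0, 0.39]
    - [0, 0, 0.39]
    - [0, 0, 0.39]
    - [0, 0, 0.39]
  fingers: 0.6

```text
time: 16.95
position: [0.402, -0.18, 0.1558]
tool_rot: [2.887, 1.239, 0.001]
ft_force: [0.4, -0.1, 0.5]
gripper_width: 0.051
grip_force: 0.0
```

Run:
```python
from h import *
from cell import read_state
c=snap("w12"); Q=parts(c); P=Q.reshape(-1,3); st=read_state(); print(st["time"],st["position"],np.round(st["joint_pos"],2))
k=np.hypot(P[:,0]-.368,P[:,1]+.232)<.035
for lo,hi in ((.028,.036),(.005,.011)):
    m=k&(P[:,2]>lo)&(P[:,2]<hi); print(m.sum(),cv2.minAreaRect((P[m,:2]*1000).astype(np.float32)))
m=(P[:,2]>.0395)&(P[:,2]<.05)&(np.hypot(P[:,0]-.532,P[:,1]-.002)<.03); print("relayB",m.sum(),m.any() and (P[m].mean(0),np.percentile(P[m,2],[10,90])))
```

```text
[41 50] n 883 c 333.9 98.8 wh 16.1 73.8 a 68.7 zmax 16.6
[399  85] n 3787 c 543.6 -174.1 wh 69.1 69.1 a 19.5 zmax 13.9
[119 180] n 2096 c 317.2 -60.6 wh 85.2 34.4 a 90.0 zmax 18.6
[391 235] n 744 c 450.8 -270.2 wh 20.1 29.5 a 87.5 zmax 21.8
[297 264] n 1546 c 370.0 -231.5 wh 38.8 45.3 a 49.3 zmax 33.2
[256 313] n 1765 c 304.7 -241.6 wh 77.2 14.8 a 84.0 zmax 41.6
17.0 [ 0.40216717 -0.17956289  0.15571277] [ 0.87  0.09 -0.54  1.96  0.05  1.1  -0.46]
481 ((371.3896484375, -230.0453643798828), (34.86012649536133, 12.114899635314941), 50.03522872924805)
562 ((369.62237548828125, -231.97866821289062), (37.23582458496094, 45.495155334472656), 50.59626388549805)
relayB 0 False
```

View pics/w12.png

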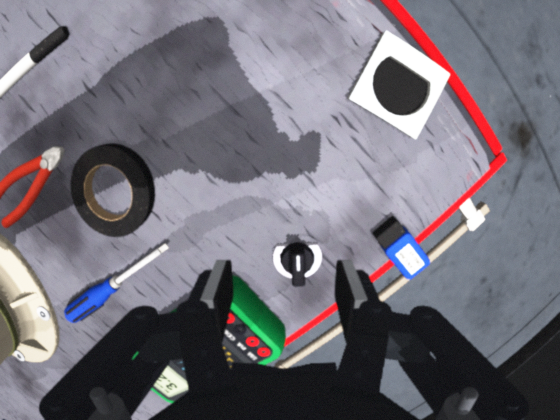

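The white line is at the lower end of the knob's bar, (298,265), so knob +x points down in the image. The D-bay is at (402,85). I'll find both flats by radial profile.

Run:
```python
from h import *
for name in ("w12","w1"):
    c=dict(np.load(f"/tmp/{name}.npz")); hsv=cv2.cvtColor(c["pixels"],cv2.COLOR_RGB2HSV);V=hsv[:,:,2].astype(int);S=hsv[:,:,1]; P=cloud(c)
    # D bay: dark region within tray
    C=np.array([.5436,-.1741]); near=np.hypot(P[...,0]-C[0],P[...,1]-C[1])<.033
    ks=max(cv2.findContours(((V<90)&near).astype(np.uint8),cv2.RETR_EXTERNAL,cv2.CHAIN_APPROX_NONE)[0],key=cv2.contourArea)
    q=onplane(c,ks[:,0],.010,True)[:,:2]-C; a=np.degrees(np.arctan2(q[:,1],q[:,0])); r=1000*np.hypot(*q.T)
    print(name,"bay",[(b,round(np.median(r[(a>=b-10)&(a<b+10)]),1)) for b in range(-170,190,20)])
    # skirt by height on z band, and by the outer boundary of everything above 4 mm
    C=np.array([.3712,-.2302]); k=np.hypot(P[...,0]-C[0],P[...,1]-C[1])<.03
    m=k&(P[...,2]>.0065)&(P[...,2]<.0115); q=P[m][:,:2]-C; a=np.degrees(np.arctan2(q[:,1],q[:,0])); r=1000*np.hypot(*q.T)
    print("skirt",[(b,round(np.percentile(r[(a>=b-10)&(a<b+10)],95),1) if ((a>=b-10)&(a<b+10)).sum()>3 else None) for b in range(-170,190,20)])
    m=k&(P[...,2]>.029)&(V>150); print("line",m.sum(), P[m].mean(0) if m.any() else None)
c=dict(np.load("/tmp/w12.npz")); a=cv2.resize(c["pixels"][225:305,245:350],None,fx=5,fy=5,interpolation=cv2.INTER_CUBIC); b=cv2.resize(c["pixels"][25:145,340:460],None,fx=3.33,fy=3.33)[:400]
cv2.imwrite("pics/kn.png",np.hstack([a[:399],b[:399]])[:,:799,::-1])
```

```text
w12 bay [(-170, np.float64(24.6)), (-150, np.float64(25.3)), (-130, np.float64(25.5)), (-110, np.float64(25.2)), (-90, np.float64(25.2)), (-70, np.float64(24.8)), (-50, np.float64(24.7)), (-30, np.float64(23.7)), (-10, np.float64(17.7)), (10, np.float64(15.5)), (30, np.float64(15.5)), (50, np.float64(17.9)), (70, np.float64(23.6)), (90, np.float64(25.1)), (110, np.float64(24.6)), (130, np.float64(24.5)), (150, np.float64(24.5)), (170, np.float64(24.6))]
skirt [(-170, np.float64(22.4)), (-150, np.float64(22.2)), (-130, None), (-110, np.float64(22.4)), (-90, np.float64(22.5)), (-70, np.float64(21.8)), (-50, np.float64(22.3)), (-30, np.float64(22.7)), (-10, np.float64(22.3)), (10, np.float64(18.8)), (30, np.float64(16.4)), (50, np.float64(16.4)), (70, np.float64(16.5)), (90, np.float64(19.4)), (110, np.float64(22.5)), (130, np.float64(22.6)), (150, np.float64(22.6)), (170, np.float64(22.6))]
line 71 [ 0.37575091 -0.22543377  0.03254734]
w1 bay [(-170, np.float64(25.0)), (-150, np.float64(25.0)), (-130, np.float64(25.0)), (-110, np.float64(25.1)), (-90, np.float64(25.2)), (-70, np.float64(25.2)), (-50, np.float64(25.3)), (-30, np.float64(23.7)), (-10, np.float64(17.7)), (10, np.float64(15.8)), (30, np.float64(15.4)), (50, np.float64(17.8)), (70, np.float64(24.1)), (90, np.float64(24.8)), (110, np.float64(25.1)), (130, np.float64(25.0)), (150, np.float64(24.7)), (170, np.float64(24.6))]
skirt [(-170, np.float64(22.9)), (-150, None), (-130, np.float64(22.3)), (-110, np.float64(22.6)), (-90, np.float64(22.9)), (-70, np.float64(22.4)), (-50, np.float64(22.6)), (-30, np.float64(22.7)), (-10, np.float64(22.1)), (10, np.float64(16.6)), (30, np.float64(16.0)), (50, np.float64(16.3)), (70, None), (90, np.float64(18.5)), (110, np.float64(21.7)), (130, np.float64(22.2)), (150, np.float64(23.0)), (170, np.float64(23.0))]
line 48 [ 0.37496979 -0.22497052  0.0326725 ]
```

View pics/kn.png

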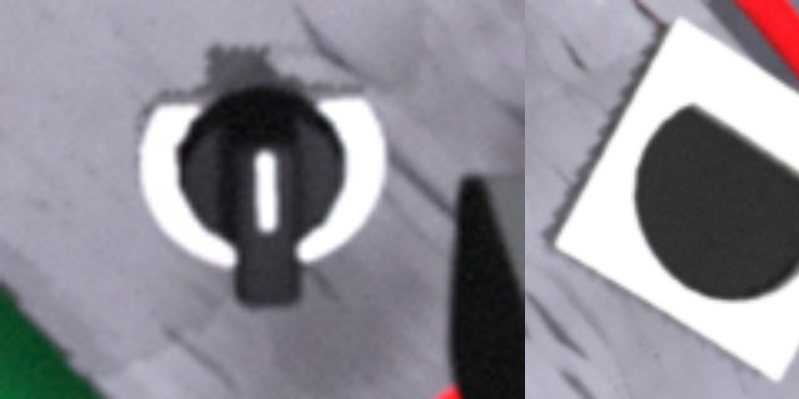

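The left crop shows the flat at the top, on the line's side. So knob +x is at about 48.5° in world, and the bay's flat is at 19.5°. Both sets of radii match the given sizes.

Run:
```python
from h import *
from cell import read_state
st=read_state(); print(move(st,[.3713,-.2301,.10],-41.5),move(st,[.3713,-.2301,.037],-41.5))
```

```text
(array([-0.29 ,  0.062,  0.278]), array([-0.   , -0.   , -0.022])) (array([-0.29 ,  0.062,  0.593]), array([-0.   , -0.   , -0.022]))
```

send_rows:
  offset:
    - [-0.29, 0.062, 0.2]
    - [-0.29, 0.062, 0.25]
    - [-0.29, 0.062, 0.3]
    - [-0.29, 0.062, 0.4]
    - [-0.29, 0.062, 0.5]
    - [-0.29, 0.062, 0.56]
    - [-0.29, 0.062, 0.593]
    - [-0.29, 0.062, 0.593]
    - [-0.29, 0.062, 0.593]
  turn:
    - [0, 0, -0.022]
    - [0, 0, -0.022]
    - [0, 0, -0.022]
    - [0, 0, -0.022]
    - [0, 0, -0.022]
    - [0, 0, -0.022]
    - [0, 0, -0.022]
    - [0, 0, -0.022]
    - [0, 0, -0.022]
  fingers: 0.42

```text
time: 17.75
position: [0.3711, -0.2305, 0.0372]
tool_rot: [-2.864, -1.289, -0.0]
ft_force: [0.1, -0.5, 0.5]
gripper_width: 0.0358
grip_force: 0.0
```

Run:
```python
from h import *
from cell import read_state
st=read_state(); print(st["position"]); print(move(st,[.5436,-.1741,.12],-70.5),move(st,[.5436,-.1741,.044],-70.5))
```

```text
[ 0.37109007 -0.23047205  0.0371825 ]
(array([ 0.783,  0.459, -0.414]), array([-0.   , -0.   ,  0.322])) (array([ 0.783,  0.459, -0.034]), array([-0.   , -0.   ,  0.322]))
```

Close, lift and travel above the knob tray, then check before lowering.

send_rows:
  offset:
    - [0, 0, 0]
    - [0, 0, 0]
    - [0, 0, 0]
    - [0, 0, 0]
    - [0, 0, 0]
    - [0, 0, -0.15]
    - [0, 0, -0.3]
    - [0.05, 0, -0.38]
    - [0.783, 0.459, -0.38]
    - [0.783, 0.459, -0.38]
    - [0.783, 0.459, -0.38]
    - [0.783, 0.459, -0.38]
    - [0.783, 0.459, -0.38]
    - [0.783, 0.459, -0.38]
    - [0.783, 0.459, -0.2]
    - [0.783, 0.459, -0.2]
  turn:
    - [0, 0, 0]
    - [0, 0, 0]
    - [0, 0, 0]
    - [0, 0, 0]
    - [0, 0, 0]
    - [0, 0, 0]
    - [0, 0, 0]
    - [0, 0, 0]
    - [0, 0, 0.322]
    - [0, 0, 0.322]
    - [0, 0, 0.322]
    - [0, 0, 0.322]
    - [0, 0, 0.322]
    - [0, 0, 0.322]
    - [0, 0, 0.322]
    - [0, 0, 0.322]
  fingers: 0

```text
time: 19.08
position: [0.5399, -0.1746, 0.0722]
tool_rot: [-3.093, -0.53, 0.01]
ft_force: [-2.1, 0.9, -1.4]
gripper_width: 0.0112
grip_force: 40.5
```

Run:
```python
from h import *
from cell import read_state
c=snap("w13"); st=read_state(); print(st["time"],st["position"],st["gripper_width"]); P=parts(c,zmax=.02)
hsv=cv2.cvtColor(c["pixels"],cv2.COLOR_RGB2HSV); Q=P.reshape(-1,3); R=Ro.from_rotvec(st["tool_rot"])
zb=st["position"][2]-.037; q=Q[(abs(Q[:,2]-zb-.009)<.003)&(np.hypot(*(Q[:,:2]-st["position"][:2]).T)<.03)]
print("skirt pts",len(q), np.round(1000*R.inv().apply(q-st["position"])[:,:2].min(0),1),np.round(1000*R.inv().apply(q-st["position"])[:,:2].max(0),1))
t=q[R.inv().apply(q-st["position"])[:,0]>.010]; print(len(t)); print(move(st,[.5436,-.1741,.044],-70.5))
```

```text
19.1333 [ 0.54008441 -0.17497657  0.07417576] 0.01132645138712235
[ 41 153] n 2062 c 536.4 22.6 wh 94.8 52.5 a 81.4 zmax 19.2
[  7 145] n 257 c 533.9 46.8 wh 40.6 23.3 a 0.1 zmax 19.9
[286 228] n 5354 c 543.9 -174.4 wh 68.9 68.4 a 19.2 zmax 13.5
skirt pts 552 [ -2.  -21.8] [17.5 18.5]
308
(array([0.019, 0.002, 0.151]), array([-0.003,  0.004, -0.001]))
```

send_rows:
  offset:
    - [0.02, 0.002, 0]
    - [0.02, 0.002, 0.04]
    - [0.02, 0.002, 0.08]
    - [0.02, 0.002, 0.12]
    - [0.02, 0.002, 0.145]
    - [0.02, 0.002, 0.145]
    - [0.02, 0.002, 0.145]
  turn:
    - [0, 0, 0]
    - [0, 0, 0]
    - [0, 0, 0]
    - [0, 0, 0]
    - [0, 0, 0]
    - [0, 0, 0]
    - [0, 0, 0]

```text
time: 19.72
position: [0.5467, -0.1742, 0.0477]
tool_rot: [-3.096, -0.529, 0.001]
ft_force: [0.3, -0.9, 0.2]
gripper_width: 0.0108
grip_force: 40.5
```

Run:
```python
from h import *
from cell import read_state
c=snap("w14"); cv2.imwrite("pics/w14c.png",c["pixels"][150:350,180:390,::-1]); st=read_state(); print(st["position"]);print(move(st,[.5438,-.1742,.044],-70.5))
```

```text
[ 0.54703093 -0.17424063  0.04816644]
(array([-0.015, -0.006,  0.021]), array([-0.   , -0.   , -0.001]))
```

View pics/w14c.png

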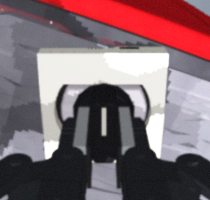

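The crop shows the skirt inside the D-bay, flat edges together at (105,88). It is 3 mm forward, so I'll correct that and lower it fully.

send_rows:
  offset:
    - [-0.016, -0.004, 0]
    - [-0.016, -0.004, 0.01]
    - [-0.016, -0.004, 0.021]
    - [-0.016, -0.004, 0.021]
    - [-0.016, -0.004, 0.021]
  turn:
    - [0, 0, 0]
    - [0, 0, 0]
    - [0, 0, 0]
    - [0, 0, 0]
    - [0, 0, 0]

```text
time: 20.18
position: [0.544, -0.1747, 0.0442]
tool_rot: [3.096, 0.529, 0.001]
ft_force: [0.2, -0.6, 2.5]
gripper_width: 0.011
grip_force: 40.8
```

send_rows:
  offset:
    - [0, 0, 0]
    - [0, 0, 0]
    - [0, 0, 0]
    - [0, 0, 0]
    - [0, 0, -0.15]
    - [0, 0, -0.3]
    - [0, 0, -0.5]
    - [-0.2, -0.4, -0.6]
    - [-0.2, -0.4, -0.6]
    - [-0.2, -0.4, -0.6]
    - [-0.2, -0.4, -0.6]
    - [-0.2, -0.4, -0.6]
    - [-0.2, -0.4, -0.6]
  turn:
    - [0, 0, 0]
    - [0, 0, 0]
    - [0, 0, 0]
    - [0, 0, 0]
    - [0, 0, 0]
    - [0, 0, 0]
    - [0, 0, 0]
    - [0, 0, 0]
    - [0, 0, 0]
    - [0, 0, 0]
    - [0, 0, 0]
    - [0, 0, 0]
    - [0, 0, 0]
  fingers: 0.42

```text
time: 21.27
position: [0.4798, -0.1132, 0.1638]
tool_rot: [3.097, 0.528, 0.0]
ft_force: [-0.1, 0.0, 0.0]
gripper_width: 0.0356
grip_force: 0.0
```

Run:
```python
from h import *
from cell import read_state,optics
c=snap("w15"); st=read_state(); print(st["time"],st["position"]); P=parts(c).reshape(-1,3)
def chk(n,x,y,lo,hi,r=.03):
    m=(P[:,2]>lo)&(P[:,2]<hi)&(np.hypot(P[:,0]-x,P[:,1]-y)<r)
    print(n,m.sum(), m.sum()>5 and (cv2.minAreaRect((P[m,:2]*1000).astype(np.float32)),np.percentile(1000*P[m,2],[5,50,95]).round(1)))
chk("bar",.5437,-.1742,.030,.05); chk("skirt",.5437,-.1742,.0135,.0175); chk("relB",.533,.003,.037,.05); chk("relA",.5405,.054,.037,.05)
c=optics.camera("top"); P=cloud(c,False).reshape(-1,3); print("top")
chk("bar",.5437,-.1742,.030,.05); chk("relB",.533,.003,.037,.05); chk("relA",.5405,.054,.037,.05); chk("plugs",.5355,.2005,.0155,.04,.05)
```

```text
21.3167 [ 0.47976095 -0.11330914  0.16355143]
[33 61] n 2858 c 535.1 199.9 wh 95.9 86.4 a 82.3 zmax 24.2
[157  89] n 4890 c 536.8 28.7 wh 104.9 52.5 a 81.7 zmax 43.4
[373 152] n 5420 c 543.6 -174.2 wh 68.7 68.9 a 19.3 zmax 38.8
[ 65 253] n 645 c 334.3 99.6 wh 16.9 75.2 a 69.6 zmax 16.5
[419 273] n 604 c 451.2 -270.1 wh 20.0 29.1 a 88.4 zmax 21.5
[181 306] n 201 c 329.4 -48.8 wh 7.9 36.9 a 10.8 zmax 17.9
[315 358] n 258 c 310.7 -211.0 wh 11.0 32.4 a 20.1 zmax 23.1
bar 656 (((544.3474731445312, -174.03419494628906), (33.366580963134766, 12.983607292175293), 19.98885726928711), array([31.8, 38. , 39.4]))
skirt 565 (((543.4252319335938, -173.51956176757812), (56.54875946044922, 57.75506591796875), 78.41362762451172), array([13.6, 14.4, 16.3]))
relB 1183 (((531.161376953125, 2.088433265686035), (27.75432014465332, 28.610912322998047), 80.90264892578125), array([39.7, 42.1, 43.3]))
relA 1015 (((539.72119140625, 52.20446014404297), (29.171710968017578, 28.170759201049805), 82.3938980102539), array([39.6, 42. , 43.4]))
top
bar 0 False
relB 107 (((530.99169921875, 2.8628482818603516), (27.482383728027344, 27.793725967407227), 82.30961608886719), array([38.9, 42.3, 46.3]))
relA 106 (((538.4922485351562, 53.033851623535156), (27.029895782470703, 27.29956817626953), 88.21258544921875), array([38.8, 42.4, 46.3]))
plugs 243 (((534.2903442382812, 200.1820068359375), (90.96881103515625, 81.50067138671875), 81.95410919189453), array([15.8, 19.5, 25.4]))
```

All five heights match the parts sitting on the bay floors: knob bar 39 mm, relays 43 mm, plugs about 25–26 mm. Their positions are also within the bays.

```bash
python3 -c "
from cell import ticket; print(ticket.hand_in())"
```

```text
the job is handed in; nothing more can be done
None
```

I placed both spark plugs, both relays and the heater knob in their bays, in the order asked, and handed the job in at about 21 s. Measured heights show each part down on its bay floor, and I never moved the fuse box or the code reader.

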